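# Feel the electrode gap with a taper gauge and hold it for reading

## Task

Take the taper gauge out of its blue block and slide its blade, upright and square to the plates, straight down between the two steel plates of the electrode stand until it drags snugly on both of them - gently, without wedging the plates apart. Finish holding the gauge still in your grip at that depth so that I can read the gap off its scale; do not let go of it, and leave the bottle, the dishes and the slide box where they are.

Things in the scene. Friction and masses are not known exactly. Their poses are not given: they have to be found in the camera images.
- stand: Parallel-plate electrode stand, fixed; dark base 94 x 190 mm, two upright steel plates face each other across a narrow gap. Origin at bench level, under the fixed plate's inner face, mid-width. x runs along the plates, y across the gap: fixed plate (red terminal) on the +y side, moving plate (black terminal) and screw knob on the -y side. Reaches from y = -134 to 67 mm; nothing higher than 93 mm.
- plate_fixed: Fixed plate with white block and red terminal; origin and axes as the stand's. Both plates are 60 mm wide (x = -30 to 30), 3 mm thick; their flat parallel faces reach from 18 to 82 mm above the bench. Above that a lip 11 mm long on each is bent outwards by 26 degrees as a lead-in; its top edge is 92 mm above the bench. Blocks and terminals behind the plates end at 78 mm.
- plate_moving: Moving plate with white carriage and black terminal; origin at bench level below its inner face, axes as the stand's. It is locked by a thumbscrew and must not be shifted (only about 80 N would push it back).
- rim_fixed (a point): Point on the fixed plate's inner face where the flat part ends and the lip begins, mid-width, 82 mm above the bench. Axes as the stand's.
- rim_moving (a point): The same point on the moving plate's inner face, 82 mm above the bench. Its distance from rim_fixed along the stand's y is the gap: 3.8 to 6.2 mm, different each time.
- gauge: Taper gauge: steel blade below a flat orange and black handle, 60 to 130 g, 122 mm tall; origin at the blade's tip, z up along the gauge. It stands upright in the block, handle 78 to 130 mm above the bench. Half a turn about z makes no difference to it.
- gauge_grip (a point): Centre of the gauge's handle, which is 24 mm (gauge x) by 14 mm (gauge y) by 52 mm high. The handle's underside is 26 mm, the blade's tip 96 mm below this point. Axes as the gauge's.
- gauge_tip (a point): Tip of the gauge's blade (70 mm long, 12 mm wide along gauge x). Its thickness, along gauge y, tapers evenly from 1.6 mm at the tip to 8 mm at the handle, alike on both faces: in a gap g it drags with the tip (g - 1.6 mm) x 10.9 below the rims, 24 to 50 mm. Smooth steel (friction about 0.3); once both faces touch, the pressure on the plates grows softly over several mm of travel.
- block: Blue tool block, fixed, 60 x 96 x 78 mm (x, y, z); origin under its centre. The gauge stands in the 15 x 11 mm slot (x, y) at its centre, axes as the block's, handle resting on top; lift it 70 mm to clear the slot. The two round holes are empty.
- bottle_mid (a point): White reagent bottle with red cap, standing, 72 mm diameter, 150 mm tall; this point is its middle. Not to be disturbed.
- dishes_mid (a point): Stack of three Petri dishes, 94 mm diameter, 43 mm high; this point is its middle. Not to be disturbed.
- slide_box_mid (a point): Yellow slide box, 85 x 110 x 32 mm; this point is its middle. Not to be disturbed.

How it is judged (in metres and radians):
On the way, in this order (a step that is already met when the one before it is completed fails the run):
1. the gauge is lifted out of its block in the fingers (contact force between the fingers and gauge above 1 N and height (world z) of gauge_tip above 0.08 m), for 0.1 s.
2. its tip is between the two plates, below their rims (contact force between the fingers and gauge above 1 N and x of gauge_tip in the frame of stand between -0.022 and 0.022 m and z of gauge_tip in the frame of stand below 0.077 m and horizontal distance between gauge_tip and rim_fixed below 0.024 m and y of gauge_tip in the frame of plate_fixed below 0.001 m and y of gauge_tip in the frame of plate_moving above -0.001 m), for 0.1 s.
At the end, for the whole second after the job is handed in: The gauge is held still in the fingers, its whole width between the plates, its tip 14 mm or more below their rims, upright within 3.4 and square to the plates within 4.6 degrees, pressing on each plate with 0.5 N or more, through the last second (contact force between the fingers and gauge above 1 N and contact force between gauge and plate_fixed above 0.5 N and contact force between gauge and plate_moving above 0.5 N and x of gauge_tip in the frame of stand between -0.022 and 0.022 m and angle between gauge_tip's own z axis and vertical below 0.06 rad and angle between the y axis of gauge_tip and the y axis of stand, either way round below 0.08 rad and z of gauge_tip in the frame of stand below 0.068 m and y of gauge_tip in the frame of plate_fixed below 0.001 m and y of gauge_tip in the frame of plate_moving above -0.001 m and contact force between gauge and block below 0.1 N and linear speed of gauge below 0.01 m/s); the arm keeps its last pose, push and grip.
It fails at once if the plates are wedged apart or struck: the moving plate shifted by over 1 mm (distance of rim_moving from where it was at the start of the episode above 0.001 m).
It fails at once if the blade is forced: over 50 N on a plate (contact force between gauge and plate_fixed above 50 N or contact force between gauge and plate_moving above 50 N).
It fails at once if the bottle, the dishes or the slide box are disturbed (moved over 20 mm) (distance of any of bottle_mid, dishes_mid, slide_box_mid from where it was at the start of the episode above 0.02 m).
It also fails if it takes over 58 s, if anything falls off the work surface, if the arm or the gripper's body presses on something with over 40 N, if the wrist force passes 120 N, or if a joint passes its speed limit or range.

## Robot

A 6-joint arm with a two-finger parallel gripper is mounted at the origin on the work surface. World frame = base frame: x ahead of the robot, y to its left, z up, the work surface at z = 0. Lengths are in m, angles in degrees, forces in N, time in s.
With the tool pointing down it reaches from about 0.4 to 0.825 m from the base axis. Payload 7 kg.
Tool frame: the origin (TCP) lies on the front face of the gripper's body, between the roots of the fingers; the fingertips stand 66 mm ahead of it and the grasp point (between the pads) lies 47 mm ahead of it (nose_length is the distance from the TCP to the fingertips, in m); y points along the fingers, z is the direction in which the jaws open and shut, and the axes are right-handed (so a half turn about y gives the same grasp; the last joint's range is limited). The gripper opens to 88 mm and grips with 3 to 60 N. Pads are 19 mm wide; open, the fingers measure 130 mm over their backs; the gripper's body (78 mm by 193 mm) begins 47 mm behind the grasp point.
Start: joints at [-56.03, 20.546, 0.682, 0, -70.136, -16.507], TCP at [0.203, -0.644, 0.292] pointing down, gripper open.
Joint ranges: [-176.03, 176.03], [-82.01, 121.73], [-58.28, 71.71], [-173.87, 95.51], [-174.79, -0.11], [-173.66, 173.66]. Speed limits (degrees/s): [136.94, 136.94, 172.46, 180, 180, 180].

## Interface

Orientations are given as [roll, pitch, yaw] about the fixed x, y, z axes, in that order (R = Rz(yaw) Ry(pitch) Rx(roll)).
In Python, from plant import get_state, capture, close_job, nose_length gives the robot as it stands.
- The arm moves only by the tool apply_moves, never from a script. Its argument "rows" is a list of rows, each a list of 2 entries, a list of its own where there are three numbers: the shift along the tool's x, y, z in m, then the turn about the tool's y in degrees. In form: [[[tx, ty, tz], yaw], ...]. A call has 1 to 20 rows; each row is the pose to reach, as a shift and turn from the pose commanded when the call began, along the tool's axes at that moment; what a row does not reach only later rows make up. A row lasts 1/8 s, in which the tool goes at most 62.5 mm and 10.7 degrees, less where a joint would pass 70% of its speed; a pose out of reach is approached as far as the arm can. A call with a gripper value outside its range is refused whole. "gripper" is the opening, from 0 (shut) to 1 (fully open), set as the call begins (left out, the last holds). The fingers move at their own pace and stop on an object; "grip_force" is the grip in N (left out, the last holds). Time passes only in rows, so rows that repeat a pose let the fingers close. It gives the time, the measured TCP pose, the force and the opening at its end, in the units of the state.
- get_state(): the state, without advancing time (a new reading comes with each control period).
- capture(name): name is "scene" or "side" or "wrist"; returns a dict with "pixels" (420x560x3 uint8, blue, green, red), "z_map" (420x560 float32, m along the optical axis (not along the pixel's ray), 0 where there is no reading), "intrinsics" (3x3 intrinsics, pixels), "rvec" (rotation vector, rad) and "tvec" (3), from world to camera coordinates, as OpenCV has them; the wrist camera has in their place "mount" (4x4, takes a point from camera to tool coordinates, whose origin is the TCP and whose axes are the tool frame's). Camera axes: x right, y down, z forward; pixel columns grow to the right and rows downward; lengths in m; the calibration is good to about 2 mm. A picture is of the moment at which its call begins: read the wrist's pose just before it.
- close_job(): hands the job in, once; it reports no verdict.
The state is a dict: "time_s": time; "joints": joint angles; "qd": joint speeds; "joint_torque": joint torques, N m; "tcp_pos": TCP position; "eef_rot": TCP orientation; "contact_force": force on the tool from outside, world axes, zero at the start; "moment": the same for the moment, N m; "gripper_width": finger opening in m.
Only numpy, scipy, OpenCV 4.12 (cv2) and the standard library are available. Lean on these libraries where they do the work, as an engineer would, in place of code of your own. Each camera call takes 0.05 s, during which the arm holds its last target.

## Working session

There is one attempt and no reset: what is moved stays moved. The work goes in short steps, Python scripts to look and compute and a tool call to move; the robot and the scene stay as the last step left them, time stands still between calls to the robot, and variables do not carry over. Pictures are saved under pics/ and viewed, and the job is handed in when it is done.

Besides the shell and the picture viewer there is one more tool, called after ">>>" as name([rows], argument=value, ...), one row to a line, values as JSON. apply_moves: Moves the arm, as the interface text tells. Its arguments: {"type":"object","properties":{"rows":{"type":"array"},"gripper":{"type":"number"},"grip_force":{"type":"number"}},"required":["rows"]}

```bash
ls; mkdir -p pics; python3 - <<'E'
from plant import get_state, capture, nose_length
import cv2,numpy as np
s=get_state()
for k,v in s.items(): print(k,np.round(v,4))
print(nose_length if not callable(nose_length) else nose_length())
for n in ["scene","side","wrist"]:
    c=capture(n); cv2.imwrite(f"pics/{n}0.png",c["pixels"])
    np.savez(f"{n}0.npz",**c)
    print(n,c["intrinsics"].tolist(),c.get("rvec"),c.get("tvec"),c.get("mount"))
E
```

```text
pics
time_s 0.0
joints [-5.60288e+01  2.05926e+01  6.33100e-01 -2.03000e-02 -7.01373e+01
 -1.65068e+01]
qd [-0.1393 -0.0898  0.0836 -0.046  -0.1203  0.0468]
joint_torque [ 5.00000e-04 -5.82720e+01  2.93052e+01  6.99740e+00  6.70000e-03
 -2.00000e-04]
tcp_pos [ 0.2024 -0.6435  0.2912]
eef_rot [-8.99017e+01  9.20000e-03  1.74575e+01]
contact_force [-0.3629 -0.0872 -0.9186]
moment [ 0.0032  0.0003 -0.0091]
gripper_width 0.0876
0.0656
scene [[470.1813452737925, 0.0, 287.3243996952965], [0.0, 470.1813452737925, 210.76088002639608], [0.0, 0.0, 1.0]] [ 1.17506602  2.11648634 -1.11099838] [ 0.31729731 -0.22012707  1.47936649] None
side [[406.64203002980616, 0.0, 283.22216293218406], [0.0, 406.64203002980616, 210.97680569779754], [0.0, 0.0, 1.0]] [ 0.59069359 -2.80943744  0.95753929] [0.56052945 0.2462281  0.68128507] None
wrist [[352.6764070855716, 0.0, 282.17088629837923], [0.0, 352.6764070855716, 213.30888765042806], [0.0, 0.0, 1.0]] None None [[-1.12844563e-03  9.58589900e-01  2.84787869e-01 -7.68207715e-02]
 [ 3.82947325e-04 -2.84787615e-01  9.58590563e-01 -9.31758478e-02]
 [ 9.99999290e-01  1.19077608e-03 -4.57220977e-05  1.19021540e-03]
 [ 0.00000000e+00  0.00000000e+00  0.00000000e+00  1.00000000e+00]]
```

View pics/scene0.png

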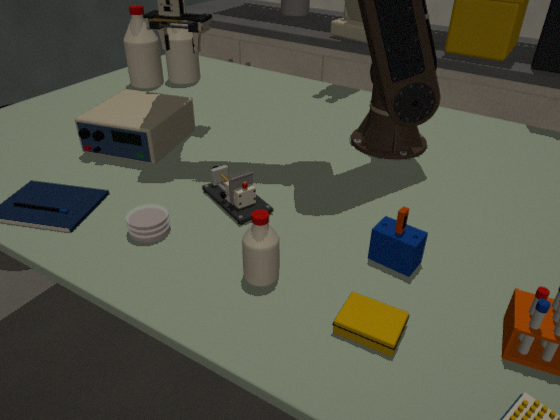

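View pics/side0.png

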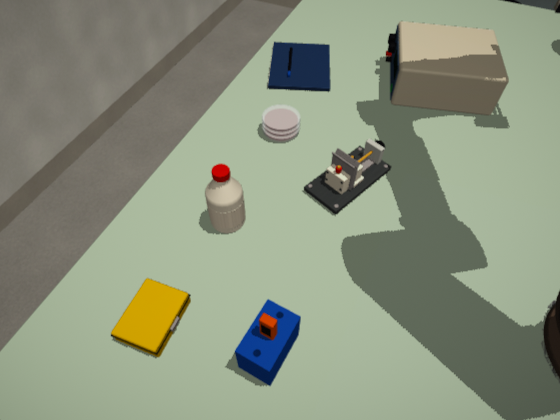

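View pics/wrist0.png

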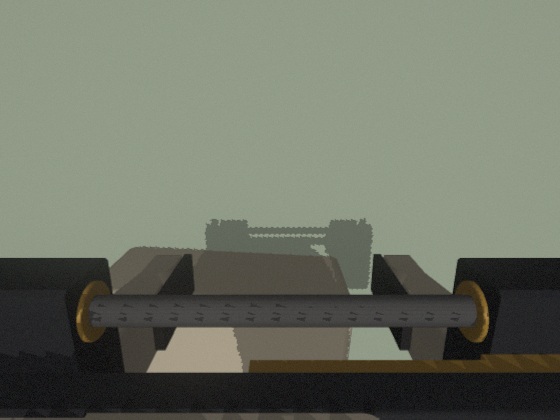

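The scene view has the stand at about (237,192), the block at (398,245) with the orange handle at (403,220), the bottle at (261,250), the dishes at (148,222) and the slide box at (371,323). The side view has the block at (268,340), the handle at (269,326) and the stand at (350,175). I'll enlarge the parts that matter and deproject coarse points.

```bash
cat > h.py <<'E'
import numpy as np,cv2
from scipy.spatial.transform import Rotation as R
def load(f): return dict(np.load(f))
def T_wc(c,pose=None):
    if "rvec" in c and c["rvec"].dtype!=object:
        Rm=cv2.Rodrigues(np.array(c["rvec"],float))[0]; t=np.array(c["tvec"],float).ravel()
        T=np.eye(4);T[:3,:3]=Rm.T;T[:3,3]=-Rm.T@t;return T
    p,r=pose
    T=np.eye(4);T[:3,:3]=R.from_euler('xyz',r,degrees=True).as_matrix();T[:3,3]=p
    return T@c["mount"]
def pt(c,u,v,z,T):
    K=c["intrinsics"];d=np.array([(u-K[0,2])/K[0,0]*z,(v-K[1,2])/K[1,1]*z,z,1]);return (T@d)[:3]
def cloud(c,T,box=None):
    K=c["intrinsics"];z=c["z_map"];v,u=np.mgrid[:z.shape[0],:z.shape[1]]
    P=np.stack([(u-K[0,2])/K[0,0]*z,(v-K[1,2])/K[1,1]*z,z,np.ones_like(z)],-1)@T.T
    return P[...,:3],z>0
def at_height(c,u,v,h,T):
    K=c["intrinsics"];d=T[:3,:3]@np.array([(u-K[0,2])/K[0,0],(v-K[1,2])/K[1,1],1]);o=T[:3,3]
    return o+d*(h-o[2])/d[2]
def proj(c,P,T):
    p=np.linalg.inv(T)@np.append(P,1);q=c["intrinsics"]@p[:3];return q[:2]/q[2]
E
python3 - <<'E'
from h import *
for n,rs in {"scene":[(190,160,90,70),(360,195,80,80)],"side":[(295,130,110,85),(225,290,90,100)]}.items():
    c=load(n+"0.npz");T=T_wc(c)
    for i,(x,y,w,h) in enumerate(rs):
        k=7 if w>=100 else 6 if h<90 else 6
        cv2.imwrite(f"pics/{n}0c{i}.png",cv2.resize(c["pixels"][y:y+h,x:x+w],None,fx=k,fy=k,interpolation=cv2.INTER_CUBIC))
    P,m=cloud(c,T)
    pts={"scene":dict(stand=(237,192),handle=(403,220),blocktop=(385,235),bottlecap=(261,215),dish=(148,212),box=(371,313)),
     "side":dict(stand=(350,190),handle=(269,326),blocktop=(255,345),cap=(221,172),dish=(281,115),box=(150,310))}[n]
    for k,(u,v) in pts.items(): print(n,k,P[v,u].round(4))
E
```

```text
scene stand [ 0.5783 -0.1585  0.0572]
scene handle [0.5499 0.2293 0.1083]
scene blocktop [0.5682 0.2038 0.0725]
scene bottlecap [0.7354 0.0168 0.1481]
scene dish [ 0.736  -0.2895  0.0422]
scene box [0.7419 0.2523 0.0308]
side stand [ 0.5217 -0.1552  0.0157]
side handle [0.5354 0.2301 0.1256]
side blocktop [0.5509 0.2478 0.0767]
side cap [0.7262 0.017  0.1506]
side dish [ 0.7425 -0.2883  0.0448]
side box [0.747  0.2523 0.0319]
```

```bash
python3 - <<'E'
from h import *
c1=cv2.imread("pics/scene0c1.png");c2=cv2.imread("pics/side0c1.png");print(c1.shape,c2.shape)
E
```

```text
(480, 480, 3) (600, 540, 3)
```

View pics/scene0c0.png

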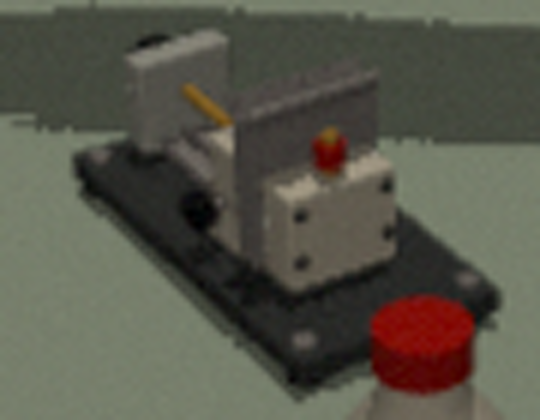

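View pics/side0c0.png

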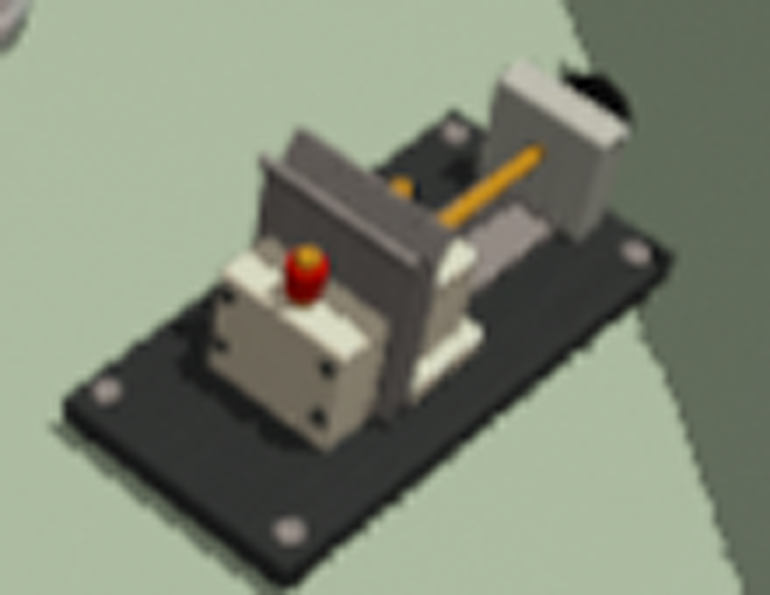

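View pics/side0c1.png

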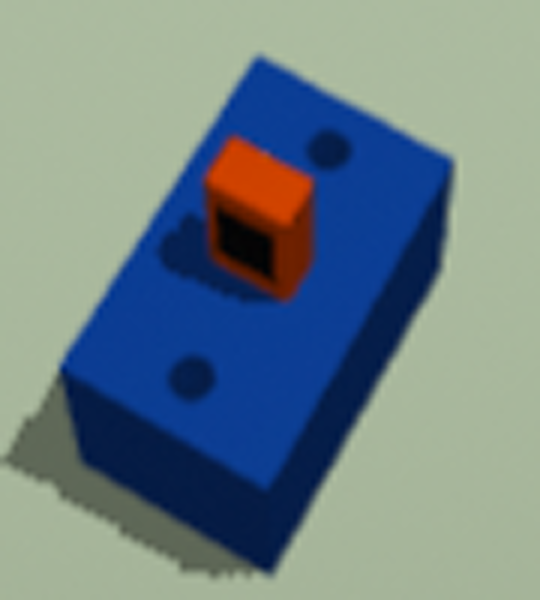

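View pics/scene0c1.png

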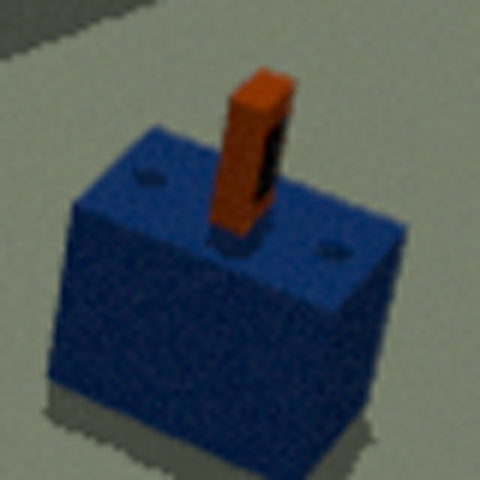

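```bash
python3 - <<'E'
from h import *
def un(U,V,k,x,y): return (U+.5)/k-.5+x,(V+.5)/k-.5+y
def rep(n,k,x,y,pts,h):
    c=load(n+"0.npz");T=T_wc(c);A=[]
    for U,V in pts:
        A.append(at_height(c,*un(U,V,k,x,y),h,T))
    A=np.array(A);print(n,h,A[:,:2].round(4).tolist(),"mean",A.mean(0).round(4))
    d=np.roll(A,-1,0)-A;print("  len",np.linalg.norm(d[:,:2],axis=1).round(4),"ang",np.degrees(np.arctan2(d[:,1],d[:,0])).round(1))
rep("side",6,225,290,[(260,57),(453,160),(270,490),(62,370)],.078)
rep("scene",6,360,195,[(157,127),(407,228),(338,310),(75,203)],.078)
rep("side",6,225,290,[(236,136),(315,182),(290,226),(208,181)],.130)
rep("scene",6,360,195,[(265,69),(296,82),(264,110),(232,96)],.130)
rep("side",7,295,130,[(265,158),(425,262)],.092)
rep("side",7,295,130,[(300,132),(455,240)],.092)
rep("scene",6,190,160,[(235,115),(380,72)],.092)
rep("scene",6,190,160,[(230,130),(245,112),(365,70),(378,75)],.092)
for h in (.01,.015): rep("side",7,295,130,[(288,582),(65,410),(455,115),(670,258)],h)
rep("scene",6,190,160,[(300,385),(78,165),(495,298)],.01)
E
```

```text
side 0.078 [[0.564, 0.1733], [0.506, 0.1793], [0.515, 0.2739], [0.5737, 0.2685]] mean [0.5397 0.2237 0.078 ]
  len [0.0583 0.0951 0.059  0.0957] ang [174.1  84.6  -5.3 -95.8]
scene 0.078 [[0.5107, 0.1819], [0.5214, 0.2753], [0.5773, 0.2702], [0.5689, 0.1754]] mean [0.5446 0.2257 0.078 ]
  len [0.094  0.0561 0.0952 0.0586] ang [ 83.4  -5.3 -95.1 173.6]
side 0.13 [[0.5498, 0.2161], [0.5279, 0.2189], [0.5289, 0.2311], [0.5511, 0.2289]] mean [0.5394 0.2238 0.13  ]
  len [0.0221 0.0122 0.0223 0.0129] ang [172.5  85.4  -5.6 -95.7]
scene 0.13 [[0.5345, 0.2217], [0.5364, 0.233], [0.5579, 0.2298], [0.5558, 0.2181]] mean [0.5461 0.2257 0.13  ]
  len [0.0115 0.0217 0.0118 0.0216] ang [  80.5   -8.5 -100.3  170.5]
side 0.092 [[0.5765, -0.1714], [0.5208, -0.1505]] mean [ 0.5487 -0.1609  0.092 ]
  len [0.0594 0.0594] ang [159.4 -20.6]
side 0.092 [[0.5706, -0.1861], [0.5155, -0.1624]] mean [ 0.5431 -0.1742  0.092 ]
  len [0.0599 0.0599] ang [156.7 -23.3]
scene 0.092 [[0.5864, -0.1742], [0.5283, -0.1469]] mean [ 0.5574 -0.1606  0.092 ]
  len [0.0642 0.0642] ang [154.9 -25.1]
scene 0.092 [[0.5965, -0.1689], [0.5825, -0.1724], [0.5303, -0.1528], [0.5308, -0.1462]] mean [ 0.56   -0.1601  0.092 ]
  len [0.0144 0.0558 0.0066 0.0696] ang [-166.1  159.5   85.7  -19. ]
side 0.01 [[0.5306, -0.0886], [0.6159, -0.1239], [0.5436, -0.3012], [0.4598, -0.2658]] mean [ 0.5375 -0.1949  0.01  ]
  len [0.0923 0.1915 0.091  0.1908] ang [ -22.5 -112.2  157.1   68.2]
side 0.015 [[0.5299, -0.0847], [0.6146, -0.1198], [0.5428, -0.2958], [0.4596, -0.2606]] mean [ 0.5367 -0.1902  0.015 ]
  len [0.0916 0.1901 0.0903 0.1894] ang [ -22.5 -112.2  157.1   68.2]
scene 0.01 [[0.626, -0.1184], [0.5466, -0.2937], [0.5355, -0.0883]] mean [ 0.5694 -0.1668  0.01  ]
  len [0.1924 0.2057 0.0954] ang [-114.4   93.1  -18.4]
```

>>> apply_moves([
  [[0.014, 0, 0.01], 1],
  [[0.047, 0, 0.035], 4],
  [[0.095, 0, 0.07], 8],
  [[0.142, 0, 0.105], 12],
  [[0.19, 0, 0.141], 16],
  [[0.237, 0, 0.176], 20],
  [[0.285, 0, 0.211], 24],
  [[0.332, 0, 0.246], 28],
  [[0.38, 0, 0.281], 32],
  [[0.427, 0, 0.317], 36],
  [[0.46, 0, 0.341], 38.5],
  [[0.474, 0, 0.352], 39.5],
  [[0.474, 0, 0.352], 39.5],
  [[0.474, 0, 0.352], 39.5],
  [[0.474, 0, 0.352], 39.5],
], gripper=1)

```text
time_s: 2.02
tcp_pos: [0.5486, -0.1666, 0.2922]
eef_rot: [-90.0, 0.0, -22.1]
contact_force: [0.3, 0.2, 0.5]
gripper_width: 0.0878
```

```bash
cat > snap.py <<'E'
import sys
from plant import get_state,capture
from h import *
name=sys.argv[1]; cam=sys.argv[2] if len(sys.argv)>2 else "wrist"
s=get_state(); c=capture(cam)
d=dict(c); d.update(p=s["tcp_pos"],r=s["eef_rot"])
np.savez(name+".npz",**d); cv2.imwrite(f"pics/{name}.png",c["pixels"])
print("t",s["time_s"],"tcp",np.round(s["tcp_pos"],4),"rot",np.round(s["eef_rot"],2),"F",np.round(s["contact_force"],2),"w",s["gripper_width"],"j",np.round(s["joints"],1))
E
python3 snap.py w1
```

```text
t 2.025 tcp [ 0.5486 -0.1666  0.2922] rot [-90.     0.   -22.08] F [0.28 0.21 0.48] w 0.08782858539287935 j [   2.7   11.   -12.4    0.   -66.5 -114.7]
```

View pics/w1.png

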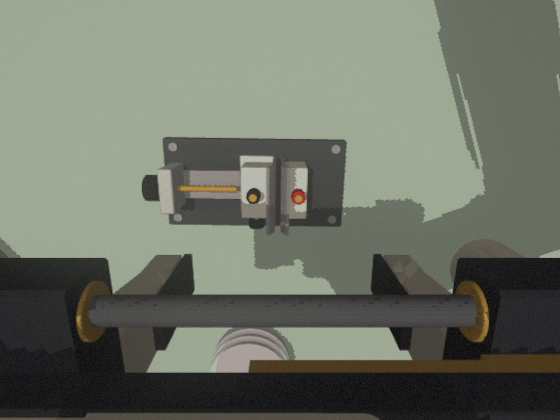

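The wrist view shows the whole stand (base corners (163,138) to (346,226)), with the plates near columns 265–290 and the red terminal on the right, i.e. stand +y. I'll crop in on the plates.

```bash
python3 - <<'E'
from h import *
c=load("w1.npz");x,y,w,h=225,145,95,100
cv2.imwrite("pics/w1c.png",cv2.resize(c["pixels"][y:y+h,x:x+w],None,fx=6,fy=6,interpolation=cv2.INTER_CUBIC))
T=T_wc(c,(c["p"],c["r"]))
B=[at_height(c,u,v,.012,T) for u,v in [(164,138),(346,140),(343,226),(170,222)]]
print(np.round(B,4))
E
```

```text
[[ 0.4582 -0.2612  0.012 ]
 [ 0.531  -0.0867  0.012 ]
 [ 0.6191 -0.1206  0.012 ]
 [ 0.5425 -0.2975  0.012 ]]
```

View pics/w1c.png

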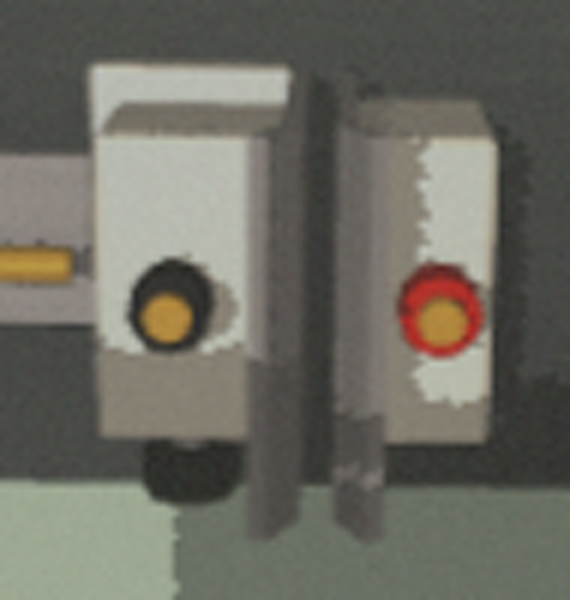

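```bash
python3 - <<'E'
from h import *
c=load("w1.npz");T=T_wc(c,(c["p"],c["r"]))
un=lambda U,V:((U+.5)/6-.5+225,(V+.5)/6-.5+145)
def P(U,V,z): return at_height(c,*un(U,V),z,T)
a=P(299,518,.082);b=P(333,515,.082);c1=P(308,75,.082);d=P(335,75,.082)
e=P(249,538,.092);f=P(381,540,.092)
for n,q in zip("a b c d e f".split(),[a,b,c1,d,e,f]): print(n,q.round(4))
ax=((a+b)-(c1+d))/2;print("x axis",np.degrees(np.arctan2(ax[1],ax[0])),np.linalg.norm(ax))
yaw=np.radians(-22.4);ux=np.array([np.cos(yaw),np.sin(yaw)]);uy=np.array([-ux[1],ux[0]])
print("gap",(b-a)[:2]@uy,(d-c1)[:2]@uy,"liptop",(f-e)[:2]@uy)
for q in [(a+b)/2,(c1+d)/2,(e+f)/2]: print("mid along x,y",q[:2]@ux,q[:2]@uy)
print("end-30mm centre",((a+b)/2)[:2]-.03*ux)
E
```

```text
a [ 0.5735 -0.1831  0.082 ]
b [ 0.575  -0.1781  0.082 ]
c [ 0.512  -0.1564  0.082 ]
d [ 0.5135 -0.1528  0.082 ]
e [ 0.5704 -0.1896  0.092 ]
f [ 0.578  -0.1717  0.092 ]
x axis -22.92034061002897 0.06675560917245338
gap 0.005159345022996257 0.003855655830723848 liptop 0.019438159367673322
mid along x,y 0.5997193963326076 0.051826749024660834
mid along x,y 0.5329665400254541 0.05243299222822065
mid along x,y 0.5997130667735809 0.05181258134431816
end-30mm centre [ 0.54648145 -0.16918697]
```

>>> apply_moves([
  [[-0.005, 0, 0.011], -0.5],
  [[-0.02, 0, 0.047], -2.2],
  [[-0.04, 0, 0.094], -4.4],
  [[-0.06, 0, 0.142], -6.6],
  [[-0.08, 0, 0.189], -8.8],
  [[-0.1, 0, 0.236], -11],
  [[-0.12, 0, 0.283], -13.2],
  [[-0.14, 0, 0.33], -15.3],
  [[-0.1495, 0, 0.353], -16.4],
  [[-0.1525, 0, 0.36], -16.7],
  [[-0.1525, 0, 0.36], -16.7],
  [[-0.1525, 0, 0.36], -16.7],
])

```text
time_s: 3.58
tcp_pos: [0.5428, 0.224, 0.2923]
eef_rot: [-90.0, 0.0, -5.4]
contact_force: [-0.1, 0.5, -0.6]
gripper_width: 0.0877
```

```bash
python3 snap.py w2; python3 - <<'E'
from h import *
c=load("w2.npz");x,y,w,h=225,130,110,100
cv2.imwrite("pics/w2c.png",cv2.resize(c["pixels"][y:y+h,x:x+w],None,fx=6,fy=6,interpolation=cv2.INTER_CUBIC))
E
```

```text
t 3.575 tcp [0.5428 0.224  0.2923] rot [-90.     0.    -5.41] F [-0.06  0.5  -0.64] w 0.08769304111625907 j [  41.5   12.3  -10.8    0.   -66.9 -136.9]
```

View pics/w2.png

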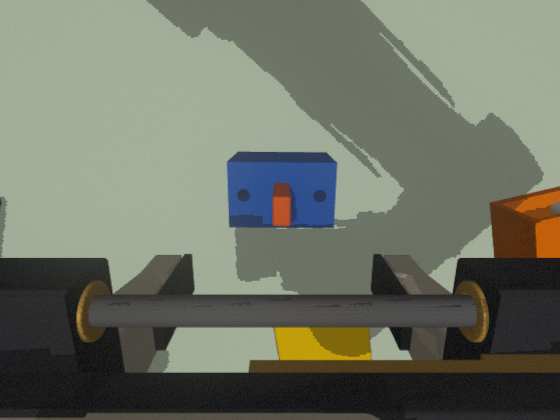

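View pics/w2c.png

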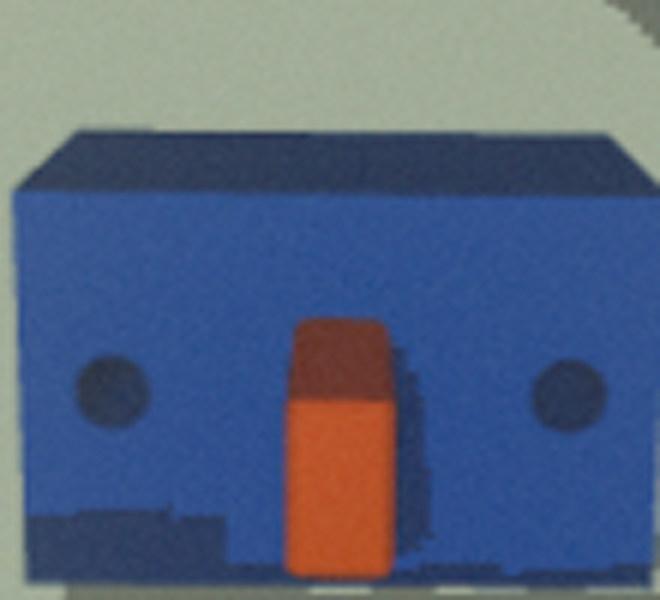

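The block's top face spans crop (15,190) to (650,583), with the handle top at (286,400) to (392,578), directly under the tool.

```bash
python3 - <<'E'
from h import *
c=load("w2.npz");T=T_wc(c,(c["p"],c["r"]))
un=lambda U,V:((U+.5)/6-.5+225,(V+.5)/6-.5+130)
def q(pts,z):
    A=np.array([at_height(c,*un(*p),z,T) for p in pts]);d=np.roll(A,-1,0)-A
    m=A.mean(0);Rt=R.from_euler('xyz',c["r"],degrees=True).as_matrix()
    print(m.round(4),np.linalg.norm(d,axis=1).round(4),np.degrees(np.arctan2(d[:,1],d[:,0])).round(1),"tool",(Rt.T@(m-c["p"])).round(4))
q([(286,400),(395,400),(392,578),(285,576)],.130)
q([(15,190),(660,196),(650,583),(27,583)],.078)
q([(113,391),(569,396)],.078)
E
```

```text
[0.5398 0.2247 0.13  ] [0.0135 0.0233 0.0136 0.023 ] [ 84.7  -5.9 -96.5 173.9] tool [-0.003   0.1623  0.0004]
[0.5399 0.2243 0.078 ] [0.0937 0.0593 0.0955 0.0602] [ 84.1  -4.4 -95.3 173.9] tool [-2.900e-03  2.143e-01  1.000e-04]
[0.54   0.2248 0.078 ] [0.0681 0.0681] [ 84. -96.] tool [-0.0029  0.2143  0.0005]
```

>>> apply_moves([
  [[-0.003, 0.01, 0.0003], 0.4],
  [[-0.003, 0.035, 0.0003], 0.4],
  [[-0.003, 0.065, 0.0003], 0.4],
  [[-0.003, 0.095, 0.0003], 0.4],
  [[-0.003, 0.12, 0.0003], 0.4],
  [[-0.003, 0.133, 0.0003], 0.4],
  [[-0.003, 0.138, 0.0003], 0.4],
  [[-0.003, 0.138, 0.0003], 0.4],
  [[-0.003, 0.138, 0.0003], 0.4],
])

```text
time_s: 4.75
tcp_pos: [0.5402, 0.2259, 0.1551]
eef_rot: [-89.9, -0.1, -5.7]
contact_force: [-0.6, 0.7, -0.3]
gripper_width: 0.0877
```

```bash
python3 snap.py w3
```

```text
t 4.75 tcp [0.5402 0.2259 0.1551] rot [-8.994e+01 -7.000e-02 -5.730e+00] F [-0.59  0.72 -0.34] w 0.08766448521215021 j [  41.8   19.3  -20.9    0.   -49.7 -137.6]
```

View pics/w3.png

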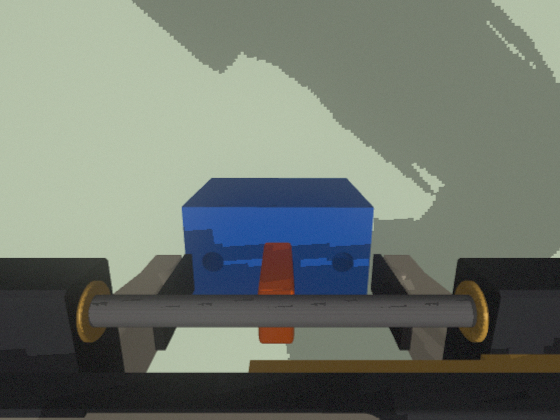

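The handle (columns 260–293) sits about 1 mm to the left of the fingers' mid-line. I'll correct that and close.

>>> apply_moves([
  [[0, 0, -0.001], 0],
  [[0, 0, -0.001], 0],
  [[0, 0, -0.001], 0],
  [[0, 0, -0.001], 0],
  [[0, 0, -0.001], 0],
  [[0, 0, -0.001], 0],
  [[0, 0, -0.001], 0],
  [[0, 0, -0.001], 0],
  [[0, 0, -0.001], 0],
  [[0, 0, -0.001], 0],
], gripper=0, grip_force=25)

```text
time_s: 6.05
tcp_pos: [0.5397, 0.2246, 0.1541]
eef_rot: [-90.0, 0.0, -5.7]
contact_force: [-0.2, 0.7, 0.5]
gripper_width: 0.0137
```

```bash
python3 snap.py w4
```

```text
t 6.05 tcp [0.5397 0.2246 0.1541] rot [-90.     0.    -5.74] F [-0.24  0.72  0.49] w 0.013709749238282009 j [  41.7   19.3  -21.     0.   -49.7 -137.5]
```

View pics/w4.png

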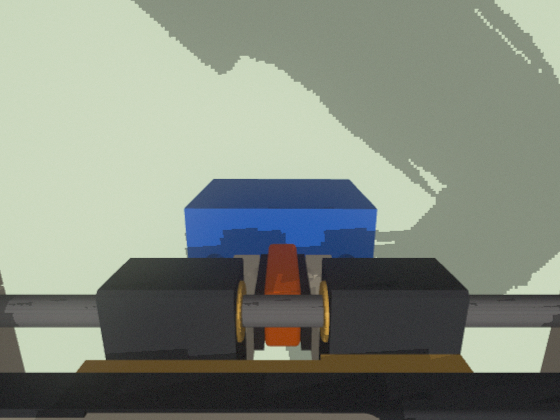

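Gripped (13.7 mm on a 14 mm handle). Next is lifting straight up.

>>> apply_moves([
  [[0, -0.004, 0], 0],
  [[0, -0.012, 0], 0],
  [[0, -0.025, 0], 0],
  [[0, -0.042, 0], 0],
  [[0, -0.06, 0], 0],
  [[0, -0.078, 0], 0],
  [[0, -0.096, 0], 0],
  [[0, -0.114, 0], 0],
  [[0, -0.127, 0], 0],
  [[0, -0.133, 0], 0],
  [[0, -0.135, 0], 0],
  [[0, -0.135, 0], 0],
  [[0, -0.135, 0], 0],
])

```text
time_s: 7.72
tcp_pos: [0.5396, 0.2245, 0.2885]
eef_rot: [-90.0, 0.0, -5.7]
contact_force: [0.6, 0.9, -0.9]
gripper_width: 0.0136
```

```bash
python3 snap.py w5; python3 snap.py sd5 side; python3 snap.py sc5 scene;  python3 - <<'E'
from h import *
c=load("w5.npz");x,y,w,h=235,220,100,100
a=cv2.resize(c["pixels"][y:y+h,x:x+w],None,fx=4,fy=4,interpolation=cv2.INTER_CUBIC)
T=T_wc(load("sd5.npz"))
d=load("sd5.npz");u,v=proj(d,np.array([.54,.2247,.19]),T);print(u,v)
x,y=int(u)-50,max(int(v)-50,0)
b=cv2.resize(d["pixels"][y:y+100,x:x+100],(400,400),interpolation=cv2.INTER_CUBIC);print(x,y)
cv2.imwrite("pics/c5.png",np.hstack([a,b]))
E
```

```text
t 7.725 tcp [0.5396 0.2245 0.2885] rot [-9.004e+01  5.000e-02 -5.740e+00] F [ 0.61  0.88 -0.91] w 0.01360591717589434 j [  41.8   12.2  -11.4   -0.   -66.4 -137.5]
t 7.775 tcp [0.5396 0.2246 0.2886] rot [-9.004e+01  4.000e-02 -5.740e+00] F [ 0.6  -0.29 -1.58] w 0.014115509562693343 j [  41.8   12.2  -11.4   -0.   -66.4 -137.5]
t 7.825 tcp [0.5396 0.2246 0.2887] rot [-9.003e+01  4.000e-02 -5.740e+00] F [-0.52 -0.75 -0.79] w 0.013787365546479325 j [  41.8   12.2  -11.4   -0.   -66.4 -137.5]
266.967458345984 301.9368171515794
216 251
```

View pics/c5.png

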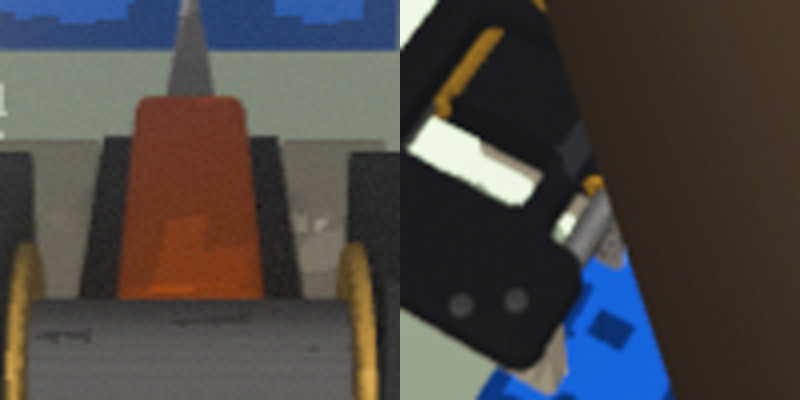

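```bash
python3 - <<'E'
from h import *
c=load("w5.npz");T=c["mount"]
for n,P in dict(tip=(0,.146,0),tipL=(-.006,.146,0),tipR=(.006,.146,0),root=(-.006,.076,0),h=(-.012,.076,0),htop=(-.012,.024,0)).items(): print(n,proj(c,np.array(P),T).round(1))
x,y=250,190
a=cv2.resize(c["pixels"][y:y+60,x:x+60],None,fx=10,fy=10,interpolation=cv2.INTER_CUBIC)
cv2.imwrite("pics/w5c.png",a)
E
```

```text
tip [280.5 221.7]
tipL [280.5 213.6]
tipR [280.5 229.6]
root [279.9 252.2]
h [279.9 241.4]
htop [279.1 292. ]
```

View pics/w5c.png

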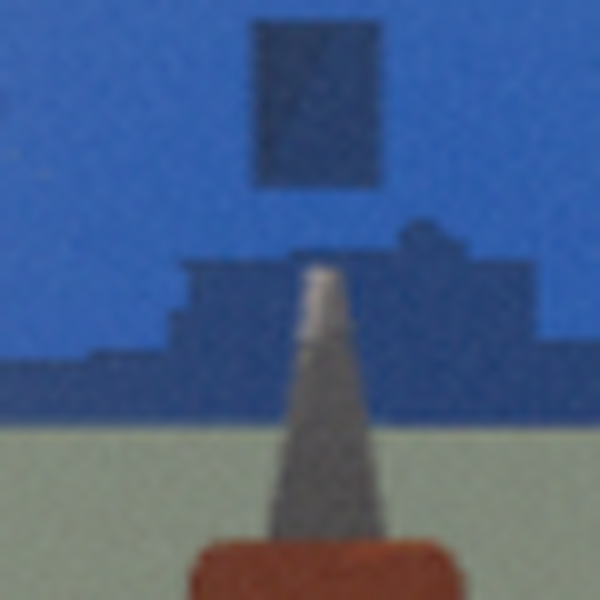

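The gauge is upright in the grip and the tip shows at (282,216). Now I carry it over the stand.

>>> apply_moves([
  [[0.001, 0, -0.008], 0.4],
  [[0.004, 0, -0.03], 1.3],
  [[0.008, 0, -0.065], 2.8],
  [[0.012, 0, -0.1], 4.3],
  [[0.017, 0, -0.14], 6.1],
  [[0.021, 0, -0.18], 7.8],
  [[0.026, 0, -0.22], 9.5],
  [[0.031, 0, -0.26], 11.2],
  [[0.035, 0, -0.3], 13],
  [[0.04, 0, -0.34], 14.7],
  [[0.044, 0, -0.37], 16],
  [[0.046, 0, -0.385], 16.6],
  [[0.0462, 0, -0.3908], 16.9],
  [[0.0462, 0, -0.3908], 16.9],
  [[0.0462, 0, -0.3908], 16.9],
  [[0.0462, 0, -0.3908], 16.9],
])

```text
time_s: 9.88
tcp_pos: [0.5467, -0.1681, 0.2893]
eef_rot: [-90.0, -0.0, -22.6]
contact_force: [-0.0, 0.1, -2.0]
gripper_width: 0.0138
```

```bash
python3 snap.py w6; python3 - <<'E'
from h import *
c=load("w6.npz")
x,y=235,165
a=cv2.resize(c["pixels"][y:y+85,x:x+100],None,fx=7,fy=7,interpolation=cv2.INTER_CUBIC)
cv2.imwrite("pics/w6c.png",a)
E
```

```text
t 9.875 tcp [ 0.5467 -0.1681  0.2893] rot [-8.999e+01 -1.000e-02 -2.257e+01] F [-0.    0.14 -1.96] w 0.013830301787340387 j [   2.5   11.   -12.9   -0.   -66.1 -115.1]
```

View pics/w6c.png

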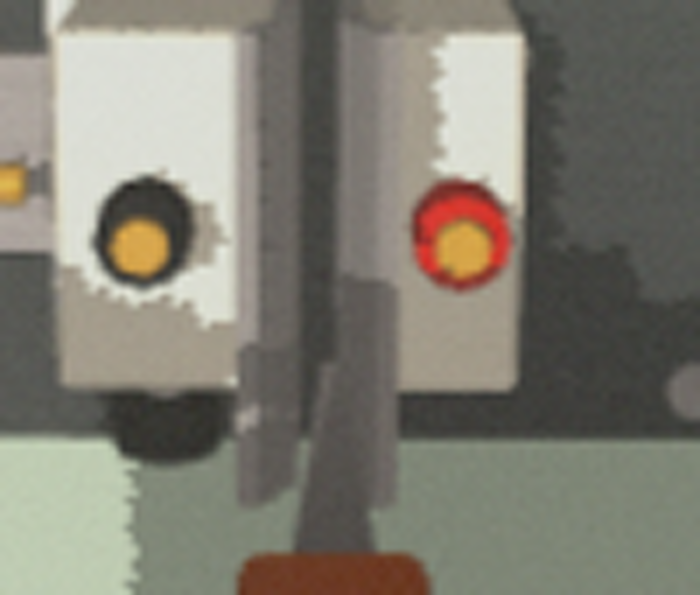

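The gap's centre is at crop column 320 and the tip's at about 330. Allowing for their different depths, the gauge has to go about 1.5 mm towards −y. I'll shift and come down to just above the lips to check.

>>> apply_moves([
  [[0, 0.005, -0.0015], 0],
  [[0, 0.015, -0.0015], 0],
  [[0, 0.027, -0.0015], 0],
  [[0, 0.037, -0.0015], 0],
  [[0, 0.043, -0.0015], 0],
  [[0, 0.045, -0.0015], 0],
  [[0, 0.045, -0.0015], 0],
  [[0, 0.045, -0.0015], 0],
])

```text
time_s: 10.92
tcp_pos: [0.5462, -0.1702, 0.2445]
eef_rot: [-90.0, -0.0, -22.6]
contact_force: [-0.3, 0.2, -0.4]
gripper_width: 0.0138
```

```bash
python3 snap.py w7; python3 snap.py sd7 side;python3 snap.py sc7 scene; python3 - <<'E'
from h import *
c=load("w7.npz")
x,y=235,175
a=cv2.resize(c["pixels"][y:y+85,x:x+100],None,fx=7,fy=7,interpolation=cv2.INTER_CUBIC)
cv2.imwrite("pics/w7c.png",a)
d=load("sd7.npz");x,y=290,115
cv2.imwrite("pics/sd7c.png",cv2.resize(d["pixels"][y:y+100,x:x+120],None,fx=6,fy=6,interpolation=cv2.INTER_CUBIC))
d=load("sc7.npz");x,y=190,130
cv2.imwrite("pics/sc7c.png",cv2.resize(d["pixels"][y:y+90,x:x+100],None,fx=6,fy=6,interpolation=cv2.INTER_CUBIC))
E
```

```text
t 10.925 tcp [ 0.5462 -0.1702  0.2445] rot [-8.999e+01 -4.000e-02 -2.264e+01] F [-0.25  0.18 -0.41] w 0.013842120976359262 j [   2.3   13.   -16.5    0.   -60.5 -114.9]
t 10.975 tcp [ 0.5462 -0.1702  0.2446] rot [-8.999e+01 -4.000e-02 -2.263e+01] F [-0.74 -0.07 -1.05] w 0.013835887004312333 j [   2.3   13.   -16.5    0.   -60.5 -114.9]
t 11.025 tcp [ 0.5462 -0.1702  0.2445] rot [-8.999e+01 -3.000e-02 -2.264e+01] F [ 0.38  0.73 -0.79] w 0.014146316642887647 j [   2.3   13.   -16.5    0.   -60.5 -114.9]
```

View pics/w7c.png

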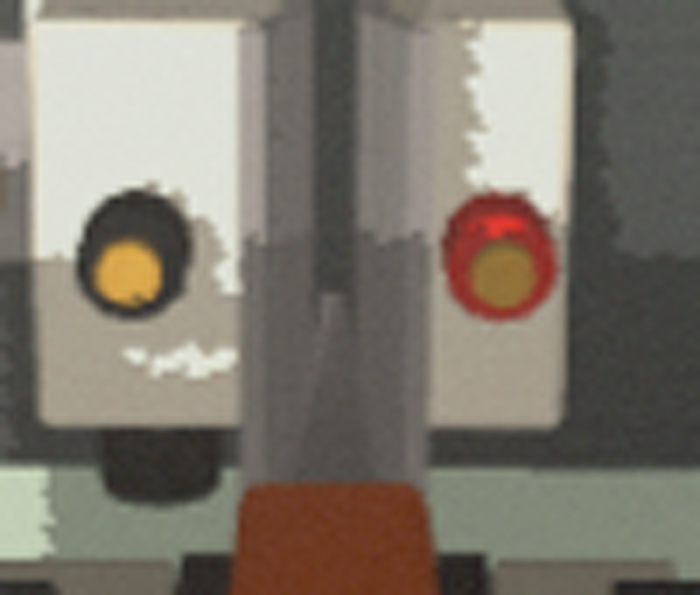

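View pics/sd7c.png

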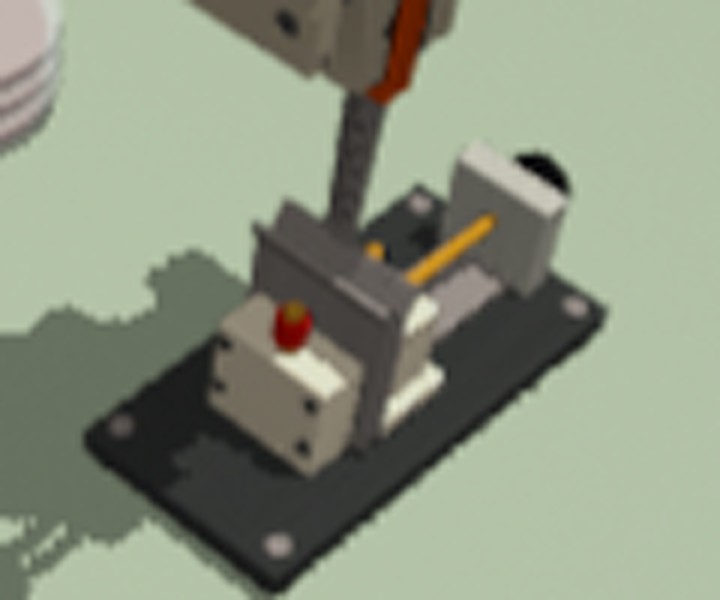

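View pics/sc7c.png

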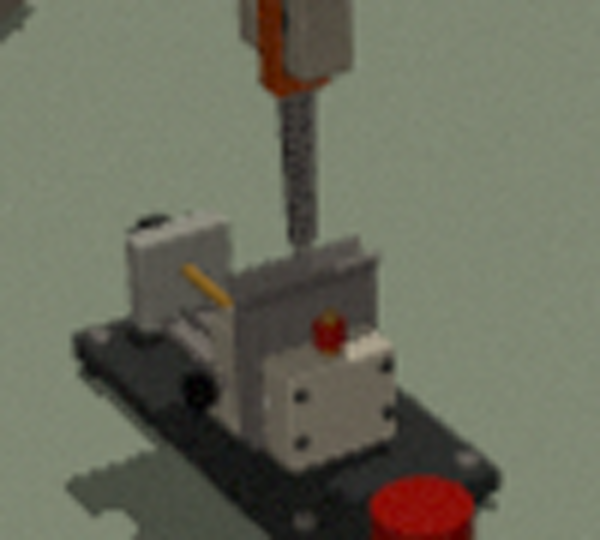

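The tip (crop columns 320–345) sits in the gap (314–356), about 0.4 mm left of its centre. I read the gap as roughly 4.5 mm, so drag should begin with the tip at z ≈ 0.050. I'll enter slowly.

>>> apply_moves([
  [[0, 0.002, 0.0004], 0],
  [[0, 0.005, 0.0004], 0],
  [[0, 0.009, 0.0004], 0],
  [[0, 0.013, 0.0004], 0],
  [[0, 0.017, 0.0004], 0],
  [[0, 0.021, 0.0004], 0],
  [[0, 0.025, 0.0004], 0],
  [[0, 0.028, 0.0004], 0],
  [[0, 0.03, 0.0004], 0],
  [[0, 0.03, 0.0004], 0],
  [[0, 0.03, 0.0004], 0],
])

```text
time_s: 12.45
tcp_pos: [0.5463, -0.1698, 0.2143]
eef_rot: [-90.0, -0.0, -22.6]
contact_force: [-0.4, -0.3, -0.6]
gripper_width: 0.0141
```

```bash
cat > st.py <<'E'
from plant import get_state,capture
from h import *
# average force over several periods (0.05 s each)
F=[];M=[];W=[];P=[]
for i in range(8):
    s=get_state();F.append(s["contact_force"]);M.append(s["moment"]);W.append(s["gripper_width"]);P.append(s["tcp_pos"]);capture("side")
s=get_state();Rm=R.from_euler('xyz',s["eef_rot"],degrees=True).as_matrix()
F=np.array(F);print("t",s["time_s"],"tcp",np.mean(P,0).round(4),"rot",np.round(s["eef_rot"],2),"tip z",(np.mean(P,0)[2]-.146).round(4))
print("F world",F.mean(0).round(2),"sd",F.std(0).round(2),"F tool",(Rm.T@F.mean(0)).round(2),"M tool",(Rm.T@np.mean(M,0)).round(3),"w",np.mean(W).round(4))
E
python3 st.py; python3 snap.py w8; python3 - <<'E'
from h import *
c=load("w8.npz")
x,y=235,175
a=cv2.resize(c["pixels"][y:y+85,x:x+100],None,fx=7,fy=7,interpolation=cv2.INTER_CUBIC)
cv2.imwrite("pics/w8c.png",a)
E
```

```text
t 12.85 tcp [ 0.5462 -0.1698  0.2143] rot [-9.000e+01 -1.000e-02 -2.263e+01] tip z 0.0683
F world [ 0.08 -0.04 -0.87] sd [0.57 0.27 0.54] F tool [ 0.09  0.87 -0.01] M tool [-0.033  0.01  -0.044] w 0.0139
t 12.85 tcp [ 0.5462 -0.1698  0.2142] rot [-9.000e+01 -1.000e-02 -2.263e+01] F [ 0.27 -0.37 -0.7 ] w 0.01381723774994802 j [   2.3   14.6  -18.7    0.   -56.7 -115. ]
```

View pics/w8c.png

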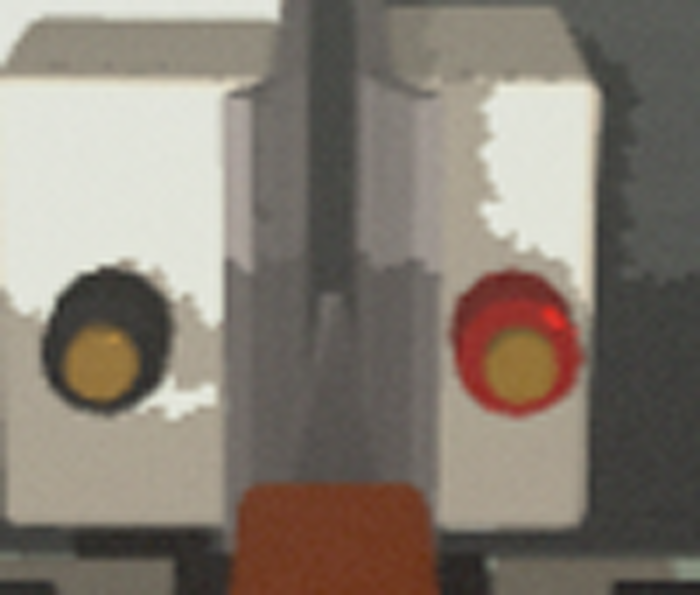

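The tip is inside, centred (331 against 333), and no force shows. The gap reads about 4.8 mm. I'll carry on down.

>>> apply_moves([
  [[0, 0.002, 0], 0],
  [[0, 0.004, 0], 0],
  [[0, 0.006, 0], 0],
  [[0, 0.008, 0], 0],
  [[0, 0.0095, 0], 0],
  [[0, 0.011, 0], 0],
  [[0, 0.012, 0], 0],
  [[0, 0.012, 0], 0],
  [[0, 0.012, 0], 0],
])

```text
time_s: 14.02
tcp_pos: [0.5462, -0.1698, 0.2022]
eef_rot: [-90.0, -0.0, -22.6]
contact_force: [0.5, -0.5, -1.5]
gripper_width: 0.0138
```

```bash
python3 st.py
```

```text
t 14.425 tcp [ 0.5462 -0.1698  0.2022] rot [-90.    -0.   -22.63] tip z 0.0562
F world [ 0.21 -0.03 -0.89] sd [0.35 0.38 0.47] F tool [0.21 0.89 0.05] M tool [-0.044 -0.032 -0.022] w 0.0139
```

>>> apply_moves([
  [[0, 0.001, 0], 0],
  [[0, 0.002, 0], 0],
  [[0, 0.003, 0], 0],
  [[0, 0.004, 0], 0],
  [[0, 0.004, 0], 0],
])

```text
time_s: 15.05
tcp_pos: [0.5461, -0.1698, 0.198]
eef_rot: [-90.0, 0.0, -22.6]
contact_force: [0.1, 0.3, -0.6]
gripper_width: 0.0136
```

```bash
python3 st.py
```

```text
t 15.45 tcp [ 0.5462 -0.1698  0.1982] rot [-90.    -0.   -22.64] tip z 0.0522
F world [-0.12  0.21 -0.94] sd [0.49 0.84 0.46] F tool [-0.19  0.94  0.15] M tool [-0.028  0.017 -0.053] w 0.0138
```

>>> apply_moves([
  [[0, 0.001, 0], 0],
  [[0, 0.002, 0], 0],
  [[0, 0.003, 0], 0],
  [[0, 0.003, 0], 0],
])

```text
time_s: 15.95
tcp_pos: [0.5461, -0.1698, 0.195]
eef_rot: [-90.0, 0.0, -22.6]
contact_force: [-0.2, -0.9, -0.3]
gripper_width: 0.014
```

```bash
python3 st.py
```

```text
t 16.35 tcp [ 0.5462 -0.1698  0.1952] rot [-90.    -0.   -22.64] tip z 0.0492
F world [ 0.05 -0.08 -0.75] sd [0.52 0.7  0.49] F tool [ 0.08  0.75 -0.06] M tool [-0.03  -0.003 -0.024] w 0.0138
```

>>> apply_moves([
  [[0, 0.001, 0], 0],
  [[0, 0.002, 0], 0],
  [[0, 0.003, 0], 0],
  [[0, 0.003, 0], 0],
])

```text
time_s: 16.85
tcp_pos: [0.5461, -0.1698, 0.192]
eef_rot: [-90.0, 0.0, -22.6]
contact_force: [0.1, -0.7, -1.6]
gripper_width: 0.0138
```

```bash
python3 st.py
```

```text
t 17.25 tcp [ 0.5461 -0.1699  0.1921] rot [-90.     0.   -22.64] tip z 0.0461
F world [-0.41 -0.31 -0.93] sd [0.58 0.31 0.31] F tool [-0.26  0.93 -0.45] M tool [-0.243  0.004 -0.   ] w 0.0139
```

A moment (−0.24 Nm about tool x) shows that the fixed plate has touched first. I'll ease towards −y a little and continue.

>>> apply_moves([
  [[0, 0, -0.0002], 0],
  [[0, 0.001, -0.0003], 0],
  [[0, 0.001, -0.0003], 0],
])

```text
time_s: 17.62
tcp_pos: [0.5461, -0.1701, 0.1911]
eef_rot: [-90.0, 0.0, -22.6]
contact_force: [0.1, 0.2, 0.0]
gripper_width: 0.014
```

```bash
python3 st.py
```

```text
t 18.025 tcp [ 0.5461 -0.1701  0.1911] rot [-90.    -0.   -22.64] tip z 0.0451
F world [-0.05 -0.27 -0.98] sd [0.44 0.32 0.48] F tool [ 0.05  0.98 -0.27] M tool [-0.022  0.013 -0.031] w 0.0139
```

Back to baseline, so it is off the wall. I'll continue down.

>>> apply_moves([
  [[0, 0.001, 0], 0],
  [[0, 0.002, 0], 0],
  [[0, 0.002, 0], 0],
])

```text
time_s: 18.4
tcp_pos: [0.5461, -0.17, 0.189]
eef_rot: [-90.0, 0.0, -22.6]
contact_force: [-0.2, 0.7, -1.7]
gripper_width: 0.0139
```

```bash
python3 st.py
```

```text
t 18.8 tcp [ 0.5461 -0.1701  0.1891] rot [-90.    -0.   -22.64] tip z 0.0431
F world [ 0.04  0.51 -1.05] sd [0.48 0.43 0.44] F tool [-0.16  1.05  0.49] M tool [ 0.192  0.001 -0.006] w 0.014
```

Now the moving plate touches. I'll centre by +0.15 mm and go down 1 mm.

>>> apply_moves([
  [[0, 0.0, 0.0001], 0],
  [[0, 0.001, 0.00015], 0],
  [[0, 0.001, 0.00015], 0],
])

```text
time_s: 19.18
tcp_pos: [0.5461, -0.17, 0.1881]
eef_rot: [-90.0, -0.0, -22.6]
contact_force: [0.2, 1.2, -1.5]
gripper_width: 0.0141
```

```bash
python3 st.py
```

```text
t 19.575 tcp [ 0.5461 -0.17    0.1881] rot [-90.     0.   -22.64] tip z 0.0421
F world [ 0.28 -0.16 -1.41] sd [0.32 0.68 0.71] F tool [ 0.32  1.41 -0.04] M tool [-0.147  0.    -0.198] w 0.014
```

>>> apply_moves([
  [[0, 0.001, 0], 0],
  [[0, 0.0015, 0], 0],
  [[0, 0.0015, 0], 0],
])

```text
time_s: 19.95
tcp_pos: [0.5462, -0.17, 0.1868]
eef_rot: [-90.0, -0.0, -22.6]
contact_force: [0.1, -0.8, 0.4]
gripper_width: 0.0138
```

```bash
python3 st.py; python3 st.py
```

```text
t 20.35 tcp [ 0.5462 -0.17    0.1868] rot [-9.000e+01 -1.000e-02 -2.264e+01] tip z 0.0408
F world [-0.07 -0.88  0.74] sd [0.47 0.35 0.44] F tool [ 0.28 -0.74 -0.83] M tool [-0.477 -0.009 -0.099] w 0.0139
t 20.75 tcp [ 0.5462 -0.17    0.1867] rot [-9.000e+01 -1.000e-02 -2.264e+01] tip z 0.0407
F world [-0.19 -1.39  1.01] sd [0.63 0.58 0.38] F tool [ 0.36 -1.01 -1.36] M tool [-0.612  0.004 -0.159] w 0.0138
```

Both faces now touch, with about 1.8 N of vertical drag and slightly more load on the fixed plate. I'll centre by −0.15 mm and press 1 mm more.

>>> apply_moves([
  [[0, 0.0, -0.00015], 0],
  [[0, 0.0005, -0.00015], 0],
  [[0, 0.001, -0.00015], 0],
  [[0, 0.001, -0.00015], 0],
])

```text
time_s: 21.25
tcp_pos: [0.5462, -0.1701, 0.1857]
eef_rot: [-90.0, -0.0, -22.6]
contact_force: [-0.2, -0.4, 1.9]
gripper_width: 0.0137
```

```bash
python3 st.py; python3 st.py
```

```text
t 21.65 tcp [ 0.5461 -0.1701  0.1857] rot [-8.999e+01 -1.000e-02 -2.264e+01] tip z 0.0397
F world [ 0.05 -0.11  1.82] sd [0.47 0.46 0.38] F tool [ 0.09 -1.82 -0.08] M tool [-0.204 -0.002 -0.08 ] w 0.0137
t 22.05 tcp [ 0.5461 -0.1701  0.1857] rot [-9.000e+01 -1.000e-02 -2.263e+01] tip z 0.0397
F world [0.19 0.01 1.97] sd [0.39 0.35 0.33] F tool [ 0.17 -1.97  0.08] M tool [-0.046  0.009 -0.097] w 0.014
```

The load is balanced: net lateral about 0 and drag about 2.8 N, so roughly 4 N per plate. A visual check for tilt, squareness and slip comes next.

```bash
python3 snap.py w9; python3 snap.py sc9 scene; python3 snap.py sd9 side; python3 - <<'E'
from h import *
c=load("w9.npz")
x,y=235,175
a=cv2.resize(c["pixels"][y:y+85,x:x+100],None,fx=5,fy=5,interpolation=cv2.INTER_CUBIC)
d=load("sc9.npz");x,y=195,135
b=cv2.resize(d["pixels"][y:y+85,x:x+60],None,fx=5,fy=5,interpolation=cv2.INTER_CUBIC)
cv2.imwrite("pics/c9.png",np.hstack([a,b]))
cv2.imwrite("pics/sd9.png",load("sd9.npz")["pixels"])
E
```

```text
t 22.05 tcp [ 0.5461 -0.1701  0.1857] rot [-9.000e+01 -1.000e-02 -2.263e+01] F [-0.04  0.76  2.13] w 0.013535074071260585 j [   2.3   16.2  -20.7    0.   -53.1 -114.9]
t 22.1 tcp [ 0.5461 -0.1701  0.1857] rot [-8.999e+01 -1.000e-02 -2.264e+01] F [0.16 1.26 2.86] w 0.013902393089611187 j [   2.3   16.2  -20.7   -0.   -53.1 -114.9]
t 22.15 tcp [ 0.5461 -0.1701  0.1857] rot [-9.000e+01 -1.000e-02 -2.263e+01] F [-0.57 -0.08  1.97] w 0.014184462529789306 j [   2.3   16.2  -20.7   -0.   -53.1 -114.9]
```

View pics/c9.png

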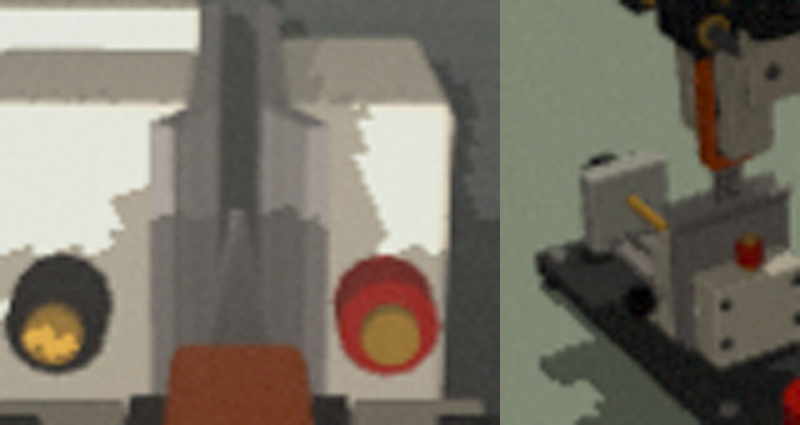

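View pics/sd9.png

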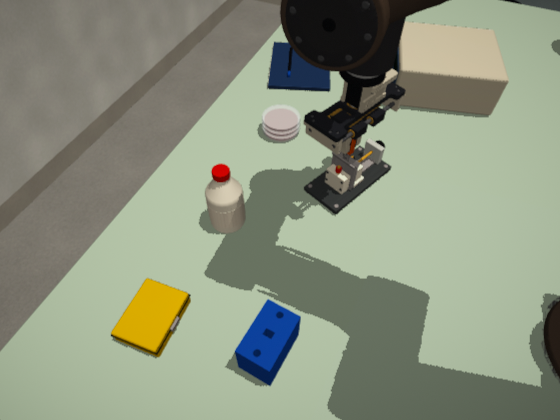

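The wrist view shows the blade centred between the plates and the handle edge at the same row as before (244), so there's no slip. The bottle, dishes and box are unmoved in the side view. I'll press 0.5 mm more for margin, let it settle and recheck.

>>> apply_moves([
  [[0, 0.0003, 0], 0],
  [[0, 0.0005, 0], 0],
  [[0, 0.0005, 0], 0],
  [[0, 0.0005, 0], 0],
  [[0, 0.0005, 0], 0],
  [[0, 0.0005, 0], 0],
  [[0, 0.0005, 0], 0],
  [[0, 0.0005, 0], 0],
])

```text
time_s: 23.2
tcp_pos: [0.5461, -0.1701, 0.1852]
eef_rot: [-90.0, -0.0, -22.6]
contact_force: [0.3, -0.2, 4.9]
gripper_width: 0.0136
```

```bash
python3 st.py; python3 st.py; python3 st.py
```

```text
t 23.6 tcp [ 0.5462 -0.1701  0.1852] rot [-9.000e+01 -1.000e-02 -2.263e+01] tip z 0.0392
F world [0.42 0.81 4.06] sd [0.3  0.53 0.56] F tool [ 0.08 -4.06  0.92] M tool [ 0.288  0.014 -0.077] w 0.0139
t 24.0 tcp [ 0.5461 -0.1701  0.1852] rot [-9.000e+01 -1.000e-02 -2.263e+01] tip z 0.0392
F world [0.73 0.52 3.61] sd [0.49 0.49 0.38] F tool [ 0.47 -3.61  0.76] M tool [ 0.325  0.008 -0.146] w 0.0139
t 24.4 tcp [ 0.5461 -0.1701  0.1852] rot [-90.    -0.   -22.63] tip z 0.0392
F world [0.61 1.07 3.87] sd [0.35 0.23 0.35] F tool [ 0.15 -3.87  1.22] M tool [ 0.375  0.016 -0.212] w 0.0139
```

Drag is now about 4.7 N, or roughly 6–7 N per plate, with about 1 N more on the moving plate. I'll trim by +0.1 mm and do a last check.

>>> apply_moves([
  [[0, 0, 0.0001], 0],
  [[0, 0, 0.0001], 0],
  [[0, 0, 0.0001], 0],
  [[0, 0, 0.0001], 0],
  [[0, 0, 0.0001], 0],
  [[0, 0, 0.0001], 0],
])

```text
time_s: 25.15
tcp_pos: [0.5461, -0.17, 0.1852]
eef_rot: [-90.0, -0.0, -22.6]
contact_force: [1.0, -1.0, 3.7]
gripper_width: 0.0138
```

```bash
python3 st.py; python3 st.py; python3 st.py
```

```text
t 25.55 tcp [ 0.5461 -0.1701  0.1852] rot [-90.    -0.   -22.63] tip z 0.0392
F world [ 0.85 -0.6   3.79] sd [0.54 0.54 0.74] F tool [ 1.01 -3.79 -0.23] M tool [-0.054  0.003 -0.537] w 0.0139
t 25.95 tcp [ 0.5461 -0.17    0.1852] rot [-90.    -0.   -22.63] tip z 0.0392
F world [ 1.25 -0.73  3.36] sd [0.4  0.27 0.54] F tool [ 1.43 -3.36 -0.19] M tool [-0.156 -0.006 -0.541] w 0.014
t 26.35 tcp [ 0.5461 -0.17    0.1852] rot [-90.    -0.   -22.64] tip z 0.0392
F world [ 1.14 -0.97  3.37] sd [0.43 0.7  0.53] F tool [ 1.42 -3.37 -0.46] M tool [-0.243 -0.    -0.616] w 0.0139
```

```bash
python3 -c "
from plant import close_job,get_state
close_job();s=get_state();print(s['time_s'],s['tcp_pos'],s['contact_force'],s['gripper_width'])"
```

```text
the job is handed in; nothing more can be done
the job is handed in; nothing more can be done
```

The gauge is between the plates, dragging lightly on both, and I handed the job in at about 26 s with it held still in a 25 N grip. No verdict comes back, so the figures below are from my own last checks.

- **Route:** I lifted the gauge straight out of the block and centred it over the gap with the wrist camera. I then lowered it in small steps, evening out the side load each time one plate touched first.
- **Depth:** The tip was about 43 mm below the rims, at z ≈ 0.039 m.
- **Drag and side load:** The vertical drag was about 4.5 N, which I estimate as about 6 N on each plate using friction 0.3. The sideways force was within about 0.5 N of zero.
- **Upright and square:** The tool was vertical to within 0.1° and its yaw was −22.6°. I measured the plates at −22.4° to −22.9°.
- **Held still:** There was no slip in the wrist picture taken 0.5 mm above the final depth. The gripper opening and tool position stayed constant after that.
- **Bottle, dishes and slide box:** None had moved in the side view taken just before the last small press.

- **Gap readings disagree:** In the camera images I read the gap as 4.5 to 4.8 mm. Both faces began to drag with the tip about 40 to 41 mm below the rims, which gives about 5.3 mm. I trust the drag figure more.
- **Small unexplained force:** After the last 0.1 mm sideways trim, about 1.4 N along the plates and −0.6 Nm about the gap axis built up. I left it alone because everything else was steady.

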